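# Move a trestle leg's rung slide one hole along and hold its lock pin home

## Robot

A 6-joint arm with a two-finger parallel gripper is mounted at the origin on the work surface. World frame = base frame: x ahead of the robot, y to its left, z up, the work surface at z = 0. Lengths are in m, angles in degrees, forces in N, time in s.
With the tool pointing down it reaches from about 0.35 to 0.875 m from the base axis. Payload 4.2 kg.
Tool frame: the origin (TCP) lies midway between the tips of the shut fingers; the grasp point (between the pads) lies 19 mm behind it; x points along the fingers, y is the direction in which the jaws open and shut, and the axes are right-handed (so a half turn about x gives the same grasp; the last joint's range is limited). The gripper opens to 87 mm and grips with 3 to 60 N. Pads are 19 mm wide; open, the fingers measure 117 mm over their backs; the gripper's body (75 mm by 190 mm) begins 51 mm behind the grasp point.
Start: joints at [84.145, 22.042, 0.453, 0, -68.411, -14.817], TCP at [0.221, 0.585, 0.223] pointing down, gripper open.
Joint ranges: [-179.83, 179.83], [-69.29, 118.12], [-61.27, 80.66], [-181.25, 117.63], [-171.15, -9.14], [-177.46, 177.46]. Speed limits (degrees/s): [159.86, 159.86, 180, 180, 180, 180].

## Interface

Orientations are given as a 3x3 rotation matrix whose columns are the frame's x, y, z axes.
In Python, from station import r gives the robot as it stands.
- The arm moves only by the tool play_rows, never from a script. Its argument "plan" is a list that holds one entry, the list of rows, each a list of 6 numbers: the shift along the tool's x, y, z in cm, then the turn, a rotation vector about the tool's x, y, z in units of 10 degrees (1.0 is 10 degrees). A call has 1 to 5 rows; each row is the pose to reach, as a shift and turn from the pose commanded when the call began, along the tool's axes at that moment; what a row does not reach only later rows make up. A row lasts 1/8 s, in which the tool goes at most 62.5 mm and 10.7 degrees, less where a joint would pass 70% of its speed; a pose out of reach is approached as far as the arm can. A call with a gripper value outside its range is refused whole. "hand" is the opening, from 0 (shut) to 1 (fully open), set as the call begins (left out, the last holds). The fingers move at their own pace and stop on an object; the grip force is fixed at half the most. Time passes only in rows, so rows that repeat a pose let the fingers close. It gives the time, the measured TCP pose, the force and the opening at its end, in the units of the state.
- r.sense(): the state, without advancing time (a new reading comes with each control period).
- r.capture(name): name is "scene" or "top" or "wrist"; returns (picture, depth): 400x640x3 uint8, blue, green, red; 400x640 float32, m along the optical axis (not along the pixel's ray), 0 where there is no reading.
- r.get_calibration(name): a dict with "vfov" (degrees; the focal length in pixels is half the picture's height over the tangent of half this angle, whatever the lens; pixels are square), "cx", "cy" (the principal point, pixels), "rvec" (rotation vector, rad) and "tvec" (3), from world to camera coordinates, as OpenCV has them. Camera axes: x right, y down, z forward; pixel columns grow to the right and rows downward; lengths in m; the calibration is good to about 2 mm. A picture is of the moment at which its call begins: read the wrist's pose just before it. get_calibration takes no time and is no camera call; for the wrist camera it gives the pose at the moment of the call.
- r.finish_job(): hands the job in, once; it reports no verdict.
The state is a dict: "time_s": time; "joints": joint angles; "joint_velocities": joint speeds; "effort": joint torques, N m; "tcp_pos": TCP position; "ee_rot": TCP orientation; "wrist_force": force on the tool from outside, world axes, zero at the start; "moment": the same for the moment, N m; "gripper_width": opening from 0.0 (shut) to 1.0 (fully open).
Only numpy, scipy, OpenCV 4.12 (cv2) and the standard library are available. Lean on these libraries where they do the work, as an engineer would, in place of code of your own. Each camera call takes 0.05 s, during which the arm holds its last target.

## Task

On the trestle leg clamped to the bench, pull up the red lock knob, slide the blue rung slide one hole along towards the orange foot, and let the pin drop into that next hole. The spring is weak and leaves the pin part way up, so push the knob all the way down and finish still holding it down with the fingers, so that a workmate can fit the keeper. Handle the brittle knob gently, with a light grip and a light push, and leave the paint tin, the tape and the screwdriver where they are.

Things in the scene. Friction and masses are not known exactly. Their poses are not given: they have to be found in the camera images.
- leg: Aluminium trestle leg: 36 mm square tube, 400 mm long, fixed level on the bench in two wooden blocks with straps (32 mm wide, 165 mm either side of its middle, tops 66 mm above the bench). Origin on the bench under the tube's middle; +x runs along the tube to the orange foot (its end 225 mm from the origin), +z up. Tube top 63 mm above the bench; four 14 mm dark holes in it at x = -75, -25, 25, 75 mm.
- next_hole (a point): Centre of the next hole (the one to move to), in the tube's top at the leg's x = +25 mm, 63 mm above the bench; the sleeve may hide it. Axes as the leg's. The pin starts in the hole at the leg's x = -25 mm, 50 mm back from it.
- slide (a joint): Position (m) of the blue rung slide along the leg's +x: 0 with its pin centred in the starting hole, 0.05 with its pin over the next hole towards the orange foot; range -0.052 to 0.102. It rubs with about 2.5 N and stays where left; the pin has 2 mm of play each way in a hole. The knob stands on it and rides along, so it is moved by the lifted knob.
- slide_top (a point): Centre of the top of the rung slide, under the knob, 69 mm above the bench. The slide is a blue square sleeve around the tube, 90 mm long, 48 mm wide, with a 24 mm round rung stub level at tube height, reaching 110 mm from the tube's axis on the leg's +y side. Axes as the leg's.
- plunger (a joint): Height (m) of the lock plunger (10 mm pin, knob on top) above fully home; moves straight up and down. 0: hard stop, pin 15 mm into the tube. Sprung to about 0.005, pin 10 mm in a hole. Over 0.015 the pin is clear and the slide can move; top stop 0.026. Off a hole it rests on the tube at 0.015. Spring 0.5 N per mm: about 6 N up to lift it to 0.017, about 2.5 N down to push it from rest to 0.
- knob: Red ribbed upright round knob of the plunger, 28 mm across, 36 mm high. Origin at its centre, half-way up, 100 mm above the bench with the plunger at 0, rising with it. Free all around; under it a steel boss 22 mm across, 8 mm high on the slide's top. Brittle: cracks if the fingers' contact forces on it, both fingers added up, exceed 70 N.
- tin: Bystander: closed paint tin, steel with a dark purple-red band, 86 mm across, 96 mm high, standing. Origin at the centre of its underside.
- tape: Bystander: yellow roll of tape lying flat, 90 mm across, 25 mm high. Origin at the centre of its underside.
- driver: Bystander: screwdriver with a green handle, 190 mm long, lying on the bench. Origin near its middle, x along it towards the tip.

How it is judged:
By the outcome, as a careful person would: the job done as asked, in the order asked, and still so for the second after the job is handed in, while the arm keeps its last pose, push and grip.
It also fails if it takes over 38 s, if anything falls off the work surface, if the arm or the gripper's body presses on something with over 40 N, if the wrist force passes 120 N, or if a joint passes its speed limit or range.

## Working session

There is one attempt and no reset: what is moved stays moved. The work goes in short steps, Python scripts to look and compute and a tool call to move; the robot and the scene stay as the last step left them, time stands still between calls to the robot, and variables do not carry over. Pictures are saved under pics/ and viewed, and the job is handed in when it is done.

Besides the shell and the picture viewer there is one more tool, called after "Request:" as name([rows], argument=value, ...), one row to a line, values as JSON. play_rows: Moves the arm, as the interface text tells. Its arguments: {"type":"object","properties":{"plan":{"type":"array","items":{"type":"array","items":{"type":"array","items":{"type":"number"}}}},"hand":{"type":"number"}},"required":["plan"]}

```bash
mkdir -p pics; ls; python3 - <<'E'
from station import r
import cv2
s=r.sense();print(s)
for n in ("scene","top","wrist"):
    print(n,r.get_calibration(n))
    p,d=r.capture(n);cv2.imwrite(f"pics/{n}0.png",p)
    import numpy as np;np.save(f"pics/{n}0.npy",d)
E
```

```text
pics
{'time_s': 0.0, 'joints': array([ 8.41448939e+01,  2.20910610e+01,  3.80172854e-01, -2.96594302e-02,
       -6.84116424e+01, -1.48176583e+01]), 'joint_velocities': array([-0.03425249, -0.07468012, -0.0142299 , -0.06897404, -0.02605693,
        0.00393215]), 'effort': array([-6.48743071e-05, -3.90669751e+01,  1.87410361e+01,  4.22010764e+00,
        1.09976839e-02, -1.89799562e-04]), 'tcp_pos': array([0.22039875, 0.58420413, 0.2214574 ]), 'ee_rot': array([[-6.96987105e-04, -3.53208051e-01, -9.35544540e-01],
       [-2.07825342e-03, -9.35542236e-01,  3.53208729e-01],
       [-9.99997598e-01,  2.19048057e-03, -8.19949660e-05]]), 'wrist_force': array([-0.18313488,  0.11898934,  0.119966  ]), 'moment': array([0.02589217, 0.04325339, 0.03922553]), 'gripper_width': 0.9996324361577822}
scene {'vfov': 44.3759049630713, 'cx': 320.6472478709809, 'cy': 201.6402621463556, 'rvec': array([ 1.4790569 ,  2.13290753, -0.84333136]), 'tvec': array([ 0.16304015, -0.32197152,  1.55934433])}
top {'vfov': 46.85009402184116, 'cx': 316.96367205021033, 'cy': 196.85931445051222, 'rvec': array([ 2.18729759, -2.14266282,  0.1245843 ]), 'tvec': array([0.01741042, 0.58905779, 1.01374836])}
wrist {'vfov': 59.917913032727974, 'cx': 320.0877591169889, 'cy': 200.9001803341034, 'rvec': array([-1.69068266,  2.44756328,  0.32200545]), 'tvec': array([ 0.6264147 , -0.03176272,  0.38890998])}
```

View pics/scene0.png

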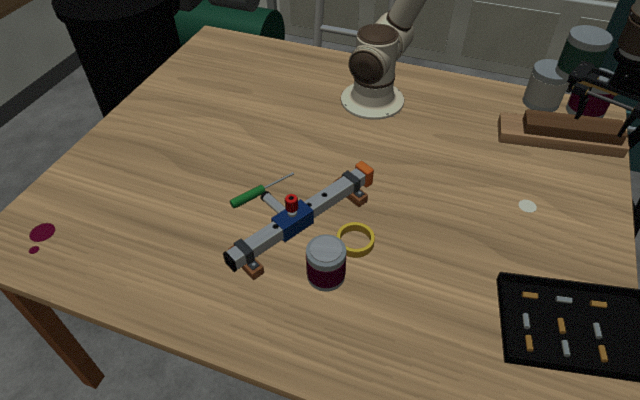

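View pics/top0.png

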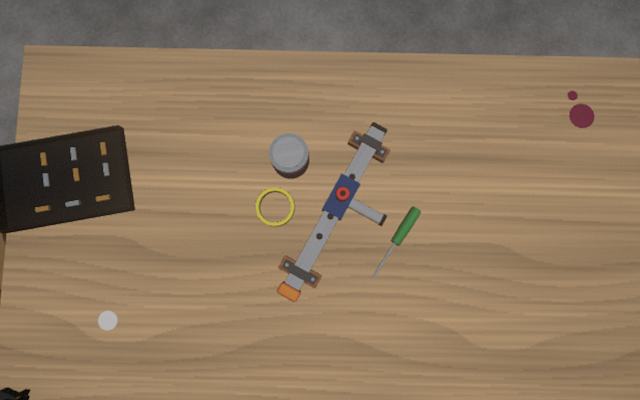

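View pics/wrist0.png

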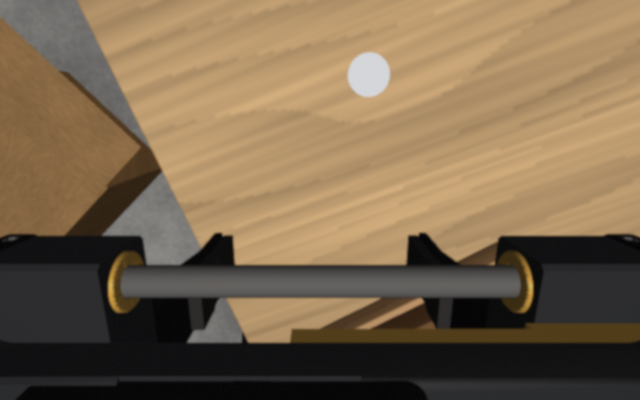

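The top view shows the knob near px (343,194), holes near (352,177), (331,216) and (319,236), and the orange foot near (289,292). The tin is at (290,153), the tape at (275,207) and the driver at (400,235). Next I'll measure.

```bash
cat > h.py <<'E'
from station import r
import cv2,numpy as np
def cam(c):
    f=200/np.tan(np.radians(c['vfov']/2));R=cv2.Rodrigues(np.array(c['rvec']))[0];t=np.array(c['tvec']);return f,R,t
def onz(c,u,v,z):
    f,R,t=cam(c);d=R.T@np.array([(u-c['cx'])/f,(v-c['cy'])/f,1]);o=-R.T@t
    return o+d*(z-o[2])/d[2]
def proj(c,P):
    f,R,t=cam(c);q=R@np.array(P)+t;return q[:2]/q[2]*f+[c['cx'],c['cy']]
def ray(c,u,v):
    f,R,t=cam(c);d=R.T@np.array([(u-c['cx'])/f,(v-c['cy'])/f,1]);return -R.T@t,d/np.linalg.norm(d)
def blobs(p,lo,hi,amin=20):
    h=cv2.cvtColor(p,cv2.COLOR_BGR2HSV);m=cv2.inRange(h,np.array(lo),np.array(hi))
    if lo[0]<8 and hi[0]<8: m|=cv2.inRange(h,np.array((174,lo[1],lo[2])),np.array((180,hi[1],hi[2])))
    n,l,s,c=cv2.connectedComponentsWithStats(m);return [(s[i].tolist(),c[i].round(2).tolist()) for i in range(1,n) if s[i][4]>=amin]
E
python3 - <<'E'
from h import *
for n in("top","scene"):
    p=cv2.imread(f"pics/{n}0.png");d=np.load(f"pics/{n}0.npy");c=r.get_calibration(n)
    print(n,"red",blobs(p,(0,150,80),(6,255,255)));print("orange",blobs(p,(8,200,150),(14,255,255)));print("blue",blobs(p,(105,120,40),(125,255,255)));print("green",blobs(p,(45,100,30),(85,255,255)));print('yel',blobs(p,(24,150,100),(32,255,255)))
p=cv2.imread("pics/top0.png")
cv2.imwrite("pics/topz.png",cv2.resize(p[110:310,240:440],None,fx=3,fy=3,interpolation=cv2.INTER_CUBIC))
c=r.get_calibration("top")
g=p.max(2)
print(cv2.minMaxLoc(g))
for (u,v) in((319,236),(331,216),(352,177)):
    print(u,v,onz(c,u,v,.063).round(4))
print('knob',onz(c,343,194,.123).round(4),'tin',onz(c,289,152,.096).round(4),'foot',onz(c,289,292,.063).round(4))
E
```

```text
top red [([336, 187, 13, 14, 112], [342.01, 193.26])]
orange []
blue []
green [([392, 208, 28, 37, 366], [406.14, 225.24])]
yel [([256, 188, 38, 38, 346], [273.95, 206.58])]
scene red [([285, 194, 13, 10, 79], [290.68, 198.39])]
orange []
blue [([272, 200, 41, 31, 477], [292.11, 215.66])]
green [([174, 0, 100, 43, 2133], [218.71, 19.06]), ([230, 185, 35, 23, 315], [246.97, 195.97])]
yel [([337, 222, 37, 30, 241], [358.0, 235.93])]
(6.0, 193.0, (28, 397), (270, 190))
319 236 [0.4994 0.0234 0.063 ]
331 216 [ 0.5436 -0.002   0.063 ]
352 177 [ 0.631 -0.047  0.063]
knob [ 0.5855 -0.0241  0.123 ] tin [0.6774 0.0918 0.096 ] foot [0.378  0.0856 0.063 ]
```

View pics/topz.png

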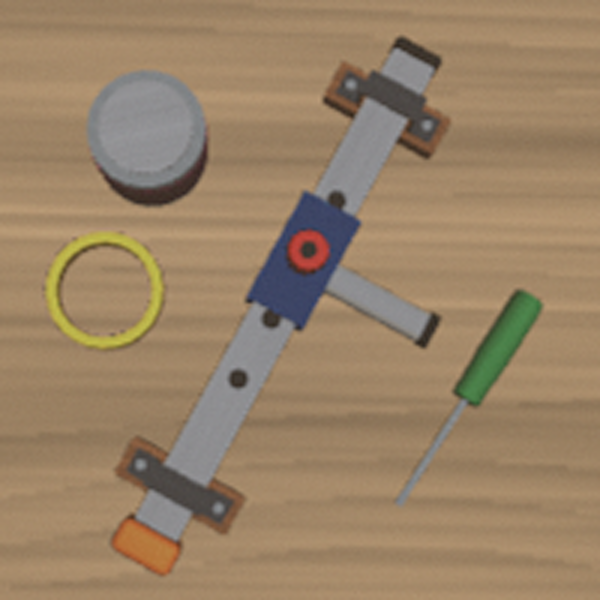

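```bash
python3 - <<'E'
from h import *
c=r.get_calibration("top");p=cv2.imread("pics/top0.png")
def dark(u,v,w=5):
    a=p[v-w:v+w+1,u-w:u+w+1].max(2).astype(float);a=np.clip(100-a,0,None);yy,xx=np.mgrid[v-w:v+w+1,u-w:u+w+1];print(a.sum());return (a*xx).sum()/a.sum(),(a*yy).sum()/a.sum()
h75=dark(319,236);h25=dark(330,216,3);hm=dark(352,176,3)
kd=dark(342,193,3);print(h75,h25,hm,kd)
H=[onz(c,*q,.063)[:2] for q in(h75,h25,hm)];print(np.round(H,4))
K=onz(c,342.2,193.1,.123);print('knob top-cam',K.round(4))
sc=r.get_calibration("scene")
# lower-res: scene red
ps=cv2.imread("pics/scene0.png");cv2.imwrite("pics/sz.png",cv2.resize(ps[160:280,220:380],None,fx=5,fy=5,interpolation=cv2.INTER_CUBIC))
print('reproj knob mid in scene',proj(sc,[K[0],K[1],.105]),proj(sc,[K[0],K[1],.123]))
e=H[0]-H[2];print('yaw',np.degrees(np.arctan2(e[1],e[0])),np.linalg.norm(e))
e/=np.linalg.norm(e);print('hole-25 pred',H[0]-.1*e,H[2]+.05*e,'25:',H[0]-.05*e)
p2=onz(c,289.0,291.5,.05)[:2];print(p2)
# tube end centers
a=onz(c,(145+.5)/3-.5+240,(546+.5)/3-.5+110,.063)[:2]; b=onz(c,(417)/3-.5+240,(55)/3-.5+110,.063)[:2];d=a-b;print('yaw axis ends',np.degrees(np.arctan2(d[1],d[0])),np.linalg.norm(d))
E
```

```text
934.0
983.0
851.0
676.0
(np.float64(318.95182012847965), np.float64(235.91327623126338)) (np.float64(330.0417090539166), np.float64(215.76907426246186)) (np.float64(351.8084606345476), np.float64(176.36192714453583)) (np.float64(342.43195266272187), np.float64(192.81952662721895))
[[ 4.996e-01  2.350e-02]
 [ 5.441e-01  1.000e-04]
 [ 6.325e-01 -4.660e-02]]
knob top-cam [ 0.5874 -0.0225  0.123 ]
reproj knob mid in scene [291.49565074 203.78033898] [291.08574981 198.36003843]
yaw 152.18358446164976 0.15024565580819157
hole-25 pred [ 0.58801962 -0.023145  ] [ 0.58823689 -0.02325964] 25: [5.43797254e-01 1.86999540e-04]
[0.37784713 0.08628624]
yaw axis ends 152.1564843159284 0.4128605755072692
```

View pics/sz.png

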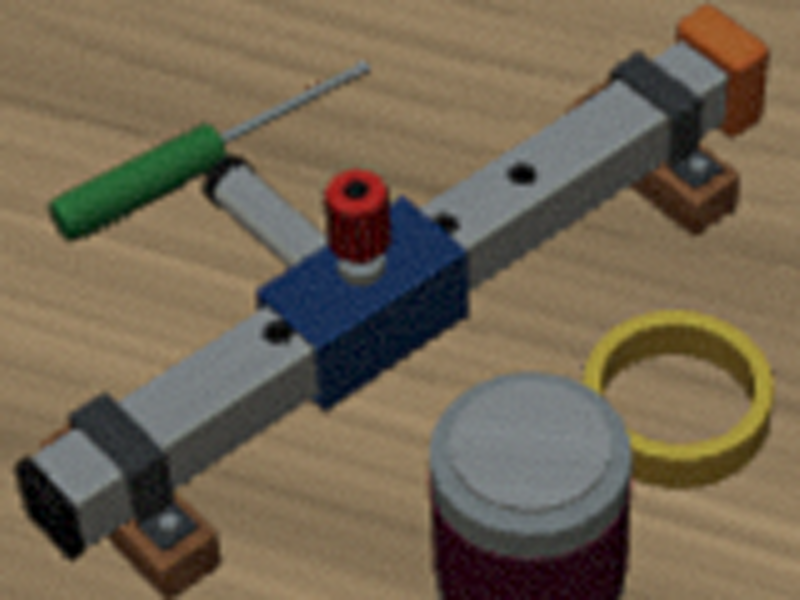

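Request:
play_rows([
  [[0,2,-2.5,0,0,0],[0,5.5,-7,0,0,0],[0,9.5,-12,0,0,0],[0,13.5,-17,0,0,0],[0,17.5,-22.2,0,0,0]],
], hand=0.8)

```text
time_s: 0.78
tcp_pos: [0.3638, 0.346, 0.2225]
ee_rot: [[-0.0, -0.352, -0.936], [-0.0, -0.936, 0.352], [-1.0, 0.0, -0.0]]
wrist_force: [2.6, 0.7, 0.6]
gripper_width: 0.803
```

Request:
play_rows([
  [[0,4,-5,0,0,0],[0,8,-10,0,0,0],[0,12,-15,0,0,0],[0,16,-20,0,0,0],[0,19,-24,0,0,0]],
])

```text
time_s: 1.4
tcp_pos: [0.5214, 0.0833, 0.2225]
ee_rot: [[-0.0, -0.353, -0.935], [0.0, -0.935, 0.353], [-1.0, -0.0, 0.0]]
wrist_force: [0.2, 1.6, 0.1]
gripper_width: 0.806
```

Request:
play_rows([
  [[0,2.5,-3.2,0.2,0,0],[0,5,-6.5,0.5,0,0],[0,7,-9.2,0.7,0,0],[0,7.3,-9.6,0.7,0,0],[0,7.3,-9.6,0.7,0,0]],
])

```text
time_s: 2.02
tcp_pos: [0.5845, -0.0168, 0.2221]
ee_rot: [[-0.001, -0.465, -0.885], [0.0, -0.885, 0.465], [-1.0, 0.0, 0.001]]
wrist_force: [-1.3, -0.1, 0.2]
gripper_width: 0.804
```

```bash
cat >> h.py <<'E'
K=np.array([.5877,-.0229]);ex=np.array([-.8846,.4664,0]);ey=np.array([-.4664,-.8846,0])
def st():
    s=r.sense();T=s['tcp_pos'];R=s['ee_rot']
    d=T[:2]-K
    print('t',round(s['time_s'],2),'tcp',T.round(4),'off leg x,y mm',(d@ex[:2]*1000).round(2),(d@ey[:2]*1000).round(2),'z mm',round(T[2]*1000,2),'yaw y',np.degrees(np.arctan2(R[1,1],R[0,1])).round(2),'tilt',np.degrees(R[:2,0]).round(2),'F leg',[round(float(s['wrist_force']@e),2) for e in(ex,ey,np.array([0,0,1]))],'w',round(float(s['gripper_width']),3))
    return s
E
python3 - <<'E'
from h import *
st()
c=r.get_calibration("wrist");p,d=r.capture("wrist");cv2.imwrite("pics/w1.png",p)
p,d=r.capture("scene");cv2.imwrite("pics/s1.png",p)
print(proj(c,[*K,.123]))
E
```

```text
t 2.02 tcp [ 0.5845 -0.0168  0.2221] off leg x,y mm 5.72 -3.88 z mm 222.08 yaw y -117.69 tilt [-0.06  0.  ] F leg [1.07, 0.7, 0.22] w 0.804
[327.95209342 194.19067968]
```

View pics/w1.png

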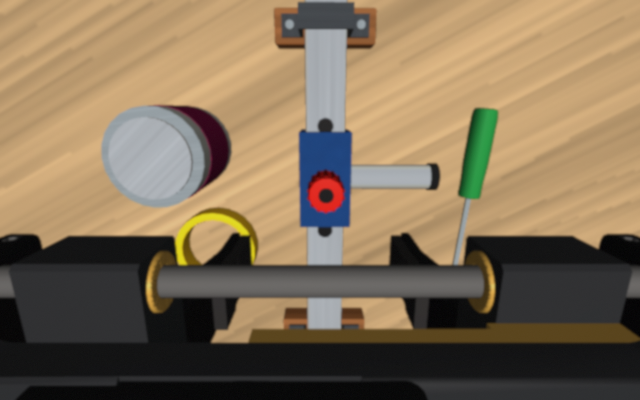

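Wrist view: the knob top is centred at px (326,196), against a prediction of (328,194), so they agree within about 1.5 mm. The fingertips straddle columns ~245 to 392. I'll centre over the knob and come down part way.

Request:
play_rows([
  [[1.5,0.2,-0.3,0,0,0],[3.5,0.3,-0.5,0,0,0],[5.5,0.3,-0.5,0,0,0],[7,0.3,-0.5,0,0,0],[7,0.3,-0.5,0,0,0]],
])

```text
time_s: 2.75
tcp_pos: [0.5868, -0.0216, 0.1509]
ee_rot: [[-0.003, -0.464, -0.886], [-0.001, -0.886, 0.464], [-1.0, 0.002, 0.003]]
wrist_force: [0.3, 0.1, 1.5]
gripper_width: 0.798
```

```bash
python3 - <<'E'
from h import *
s=st()
c=r.get_calibration("wrist");p,d=r.capture("wrist");cv2.imwrite("pics/w2.png",p)
print('pred',proj(c,[*K,.123]),'tcp',proj(c,s['tcp_pos']),'grasp',proj(c,s['tcp_pos']+[0,0,.019]))
print(blobs(p,(0,150,80),(6,255,255)))
E
```

```text
t 2.75 tcp [ 0.5868 -0.0216  0.1509] off leg x,y mm 1.4 -0.7 z mm 150.89 yaw y -117.64 tilt [-0.19 -0.03] F leg [-0.23, -0.26, 1.55] w 0.798
pred [324.93084676 231.08281265] tcp [324.32359036 252.89698744] grasp [324.86548568 270.06792743]
[([298, 196, 48, 58, 1744], [322.02, 226.14])]
```

View pics/w2.png

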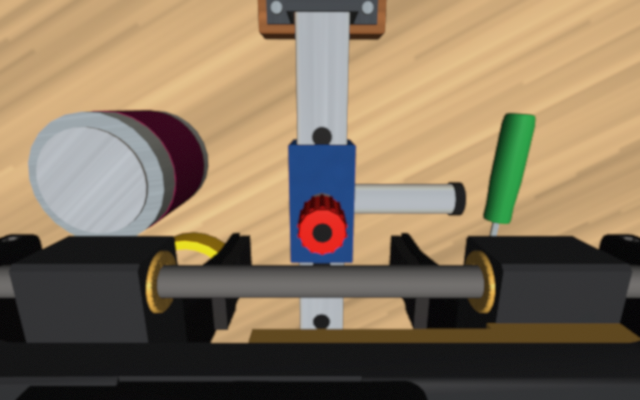

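Wrist view: the knob face is at (322,232) and the fingertips mid is at ~(320,252), so the knob is centred between the jaws. Descending.

Request:
play_rows([
  [[1.5,0.05,-0.1,0,0,0],[3,0.05,-0.1,0,0,0],[4.5,0.05,-0.1,0,0,0],[6,0.05,-0.1,0,0,0],[6.4,0.05,-0.1,0,0,0]],
])

```text
time_s: 3.42
tcp_pos: [0.5877, -0.0229, 0.0869]
ee_rot: [[-0.003, -0.465, -0.886], [-0.001, -0.886, 0.465], [-1.0, 0.002, 0.002]]
wrist_force: [0.1, 0.7, 0.9]
gripper_width: 0.803
```

Request:
play_rows([
  [[0,0,0,0,0,0],[0,0,0,0,0,0]],
], hand=0.45)

```text
time_s: 3.68
tcp_pos: [0.589, -0.0226, 0.0891]
ee_rot: [[0.001, -0.464, -0.886], [0.0, -0.886, 0.464], [-1.0, -0.001, -0.001]]
wrist_force: [-0.1, 0.8, -0.2]
gripper_width: 0.65
```

```bash
python3 - <<'E'
from h import *
s=st()
c=r.get_calibration("wrist");p,d=r.capture("wrist");cv2.imwrite("pics/w3.png",p)
E
```

```text
t 3.67 tcp [ 0.589  -0.0226  0.0891] off leg x,y mm -1.02 -0.88 z mm 89.12 yaw y -117.66 tilt [0.07 0.01] F leg [0.45, -0.62, -0.19] w 0.65
```

View pics/w3.png

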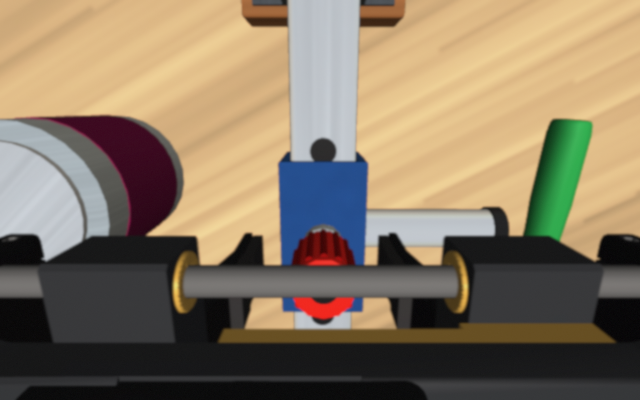

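Wrist view: fingers at columns 262 and 379 (mid 320.5), knob centre at 323. I'll shift about 1 mm in y and close slowly.

Request:
play_rows([
  [[0,0.1,0,0,0,0],[0,0.1,0,0,0,0],[0,0.1,0,0,0,0]],
], hand=0.36)

```text
time_s: 4.1
tcp_pos: [0.5881, -0.0236, 0.0887]
ee_rot: [[0.0, -0.464, -0.886], [0.0, -0.886, 0.464], [-1.0, -0.0, -0.0]]
wrist_force: [-0.3, 0.8, -0.5]
gripper_width: 0.373
```

Request:
play_rows([
  [[0,0,0,0,0,0],[0,0,0,0,0,0],[0,0,0,0,0,0]],
], hand=0.3)

```text
time_s: 4.47
tcp_pos: [0.588, -0.0236, 0.0886]
ee_rot: [[-0.0, -0.464, -0.886], [-0.0, -0.886, 0.464], [-1.0, 0.0, 0.0]]
wrist_force: [0.4, 0.2, -0.2]
gripper_width: 0.315
```

```bash
python3 - <<'E'
from h import *
s=st()
c=r.get_calibration("wrist");p,d=r.capture("wrist");cv2.imwrite("pics/w4.png",p)
for i in range(3): 
    st()
E
```

```text
t 4.47 tcp [ 0.588  -0.0236  0.0886] off leg x,y mm -0.61 0.47 z mm 88.57 yaw y -117.67 tilt [-0. -0.] F leg [-0.3, -0.35, -0.23] w 0.315
t 4.53 tcp [ 0.588  -0.0236  0.0886] off leg x,y mm -0.62 0.43 z mm 88.57 yaw y -117.67 tilt [-0. -0.] F leg [0.57, 0.55, 0.02] w 0.312
t 4.53 tcp [ 0.588  -0.0236  0.0886] off leg x,y mm -0.62 0.43 z mm 88.57 yaw y -117.67 tilt [-0. -0.] F leg [0.57, 0.55, 0.02] w 0.312
t 4.53 tcp [ 0.588  -0.0236  0.0886] off leg x,y mm -0.62 0.43 z mm 88.57 yaw y -117.67 tilt [-0. -0.] F leg [0.57, 0.55, 0.02] w 0.312
```

View pics/w4.png

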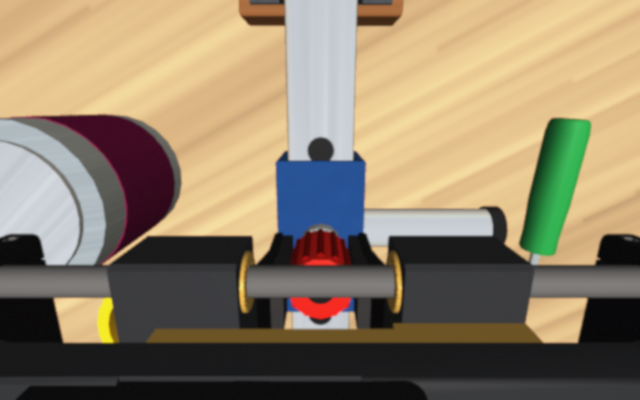

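The fingers now flank the knob (sides at columns ~290 and 350), opening ~0.31. I'll hold to see whether they stall.

Request:
play_rows([
  [[0,0,0,0,0,0],[0,0,0,0,0,0]],
])

```text
time_s: 4.78
tcp_pos: [0.588, -0.0236, 0.0885]
ee_rot: [[-0.0, -0.464, -0.886], [-0.0, -0.886, 0.464], [-1.0, 0.0, 0.0]]
wrist_force: [-0.2, 0.2, 0.2]
gripper_width: 0.316
```

Request:
play_rows([
  [[0,0,0,0,0,0],[0,0,0,0,0,0]],
], hand=0.28)

```text
time_s: 5.03
tcp_pos: [0.5881, -0.0236, 0.0886]
ee_rot: [[-0.0, -0.464, -0.886], [-0.0, -0.886, 0.464], [-1.0, 0.0, -0.0]]
wrist_force: [-0.4, -0.5, -0.1]
gripper_width: 0.312
```

Stalled at 0.313, so the knob is gripped. Lifting 15 mm.

Request:
play_rows([
  [[-0.4,0,0,0,0,0],[-0.8,0,0,0,0,0],[-1.2,0,0,0,0,0],[-1.5,0,0,0,0,0],[-1.5,0,0,0,0,0]],
])

```text
time_s: 5.65
tcp_pos: [0.5879, -0.0235, 0.1032]
ee_rot: [[-0.0, -0.465, -0.885], [0.0, -0.885, 0.465], [-1.0, -0.0, 0.0]]
wrist_force: [2.5, -0.7, -6.0]
gripper_width: 0.31
```

```bash
python3 - <<'E'
from h import *
st()
p,d=r.capture("scene");cv2.imwrite("pics/s2.png",cv2.resize(p[140:280,200:400],None,fx=4,fy=4,interpolation=cv2.INTER_CUBIC))
E
```

```text
t 5.65 tcp [ 0.5879 -0.0235  0.1032] off leg x,y mm -0.45 0.46 z mm 103.16 yaw y -117.69 tilt [-0.02  0.01] F leg [-2.5, -0.54, -6.01] w 0.31
```

View pics/s2.png

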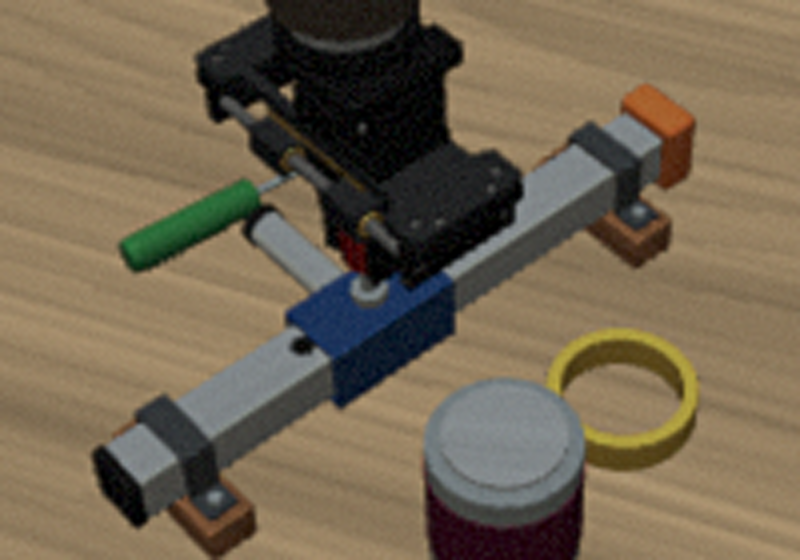

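The steel rod now shows between boss and knob at zoom (370,285), and the downward force is 6 N, so the plunger is lifted. I'll raise it slightly more for margin, then slide.

Request:
play_rows([
  [[-0.2,0,0,0,0,0],[-0.25,0,0.5,0,0,0],[-0.25,0,1,0,0,0],[-0.25,0,1.5,0,0,0],[-0.25,0,2,0,0,0]],
])

```text
time_s: 6.32
tcp_pos: [0.5699, -0.0141, 0.106]
ee_rot: [[-0.0, -0.464, -0.886], [0.0, -0.886, 0.464], [-1.0, 0.0, 0.0]]
wrist_force: [2.6, -1.6, -9.0]
gripper_width: 0.313
```

```bash
python3 - <<'E'
from h import *
st()
p,d=r.capture("top");cv2.imwrite("pics/t3.png",cv2.resize(p[130:270,260:420],None,fx=5,fy=4.2857,interpolation=cv2.INTER_CUBIC)[:600])
E
```

```text
t 6.33 tcp [ 0.5699 -0.0141  0.106 ] off leg x,y mm 19.88 0.48 z mm 106.02 yaw y -117.67 tilt [-0.01  0.  ] F leg [-3.06, 0.2, -9.01] w 0.313
```

View pics/t3.png

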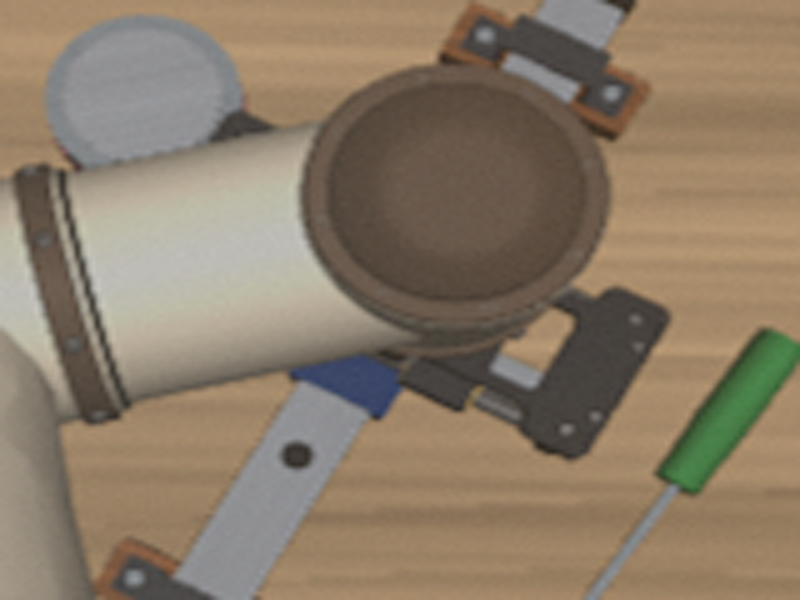

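The slide moved along: its blue end has passed the next hole and only the +75 hole is visible, near zoom (297,455). It has 29.5 mm left to go.

Request:
play_rows([
  [[0,0,0.7,0,0,0],[0,0,1.5,0,0,0],[0,0,2.3,0,0,0],[0,0,2.95,0,0,0],[0,0,2.95,0,0,0]],
])

```text
time_s: 7.0
tcp_pos: [0.543, 0.0, 0.1059]
ee_rot: [[-0.002, -0.464, -0.886], [0.001, -0.886, 0.464], [-1.0, 0.0, 0.002]]
wrist_force: [0.3, 1.8, -8.6]
gripper_width: 0.314
```

```bash
python3 - <<'E'
from h import *
st()
n="scene"
p,d=r.capture(n);cv2.imwrite("pics/s4.png",cv2.resize(p[140:280,200:400],None,fx=4,fy=4,interpolation=cv2.INTER_CUBIC))
p,d=r.capture("wrist");cv2.imwrite("pics/w5.png",p)
c=r.get_calibration("scene")
# predicted rear-end corners of sleeve & boss for slide=.05 and 0
ctr=np.array([*K,0])
for sl in(0,.048,.05,.052):
    q=[]
    for dx,dy,z in((-.045,.024,.069),(-.045,-.024,.069),(.045,-.024,.069),(0,0,.077)):
        u=proj(c,ctr+ex*(sl+dx)+ey*dy+[0,0,z]); q.append(((u-[200,140])*4+1.5).round(1).tolist())
    print(sl,q)
E
```

```text
t 7.0 tcp [0.543  0.     0.1059] off leg x,y mm 50.23 0.57 z mm 105.91 yaw y -117.67 tilt [-0.09  0.04] F leg [0.53, -1.71, -8.56] w 0.314
0 [[283.1, 314.5], [334.9, 362.3], [455.1, 283.1], [369.0, 289.5]]
0.048 [[347.9, 273.3], [400.1, 319.3], [515.9, 243.0], [432.1, 248.9]]
0.05 [[350.5, 271.7], [402.8, 317.6], [518.4, 241.4], [434.7, 247.3]]
0.052 [[353.2, 270.0], [405.4, 315.8], [520.9, 239.8], [437.2, 245.6]]
```

View pics/s4.png

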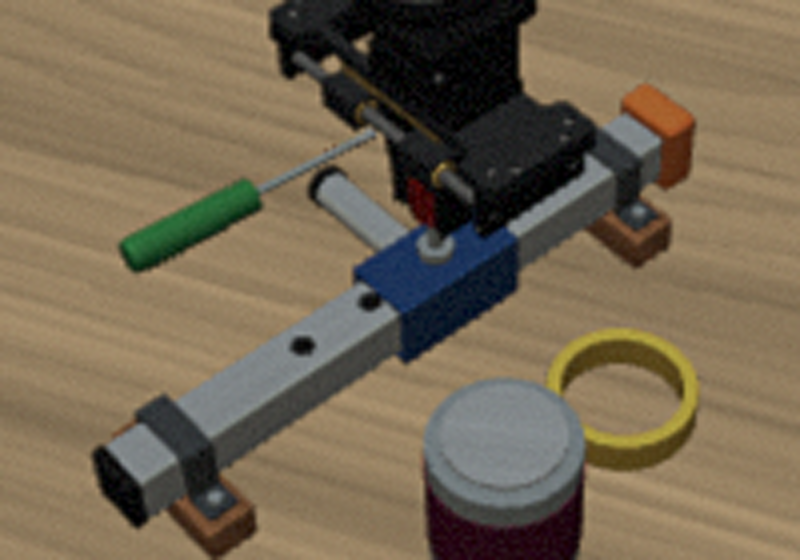

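View pics/w5.png

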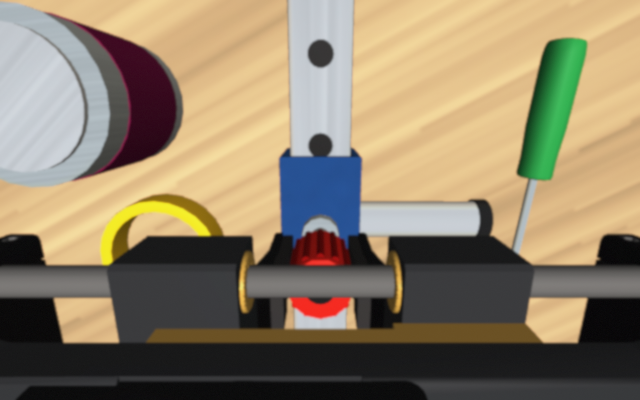

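The boss moved from zoom (369,287) to (435,246), which matches the 50 mm prediction. In the wrist view the hole-to-sleeve-edge gap (~10 px) is the same as at the start. I'll lower the pin into the hole, slowly.

Request:
play_rows([
  [[0.2,0,-0.05,0,0,0],[0.5,0,-0.05,0,0,0],[0.8,0,-0.05,0,0,0],[1.1,0,-0.05,0,0,0],[1.1,0,-0.05,0,0,0]],
])

```text
time_s: 7.72
tcp_pos: [0.5449, -0.0009, 0.0953]
ee_rot: [[0.0, -0.464, -0.886], [-0.0, -0.886, 0.464], [-1.0, 0.0, -0.001]]
wrist_force: [-1.9, 2.0, -3.6]
gripper_width: 0.315
```

```bash
python3 - <<'E'
from h import *
st()
E
```

```text
t 7.72 tcp [ 0.5449 -0.0009  0.0953] off leg x,y mm 48.07 0.52 z mm 95.3 yaw y -117.66 tilt [ 0.03 -0.02] F leg [2.63, -0.93, -3.62] w 0.315
```

The plunger is at ~12 mm by both height and force (-3.6 N), so the pin is in the hole. I'll nudge +1 mm to centre it, then continue to the rest height.

Request:
play_rows([
  [[0,0,0.1,0,0,0],[0.2,0,0.1,0,0,0],[0.4,0,0.1,0,0,0],[0.6,0,0.1,0,0,0],[0.7,0,0.1,0,0,0]],
])

```text
time_s: 8.35
tcp_pos: [0.5444, -0.0005, 0.0884]
ee_rot: [[0.001, -0.464, -0.886], [-0.0, -0.886, 0.464], [-1.0, -0.0, -0.001]]
wrist_force: [1.7, -2.8, 0.4]
gripper_width: 0.317
```

```bash
python3 - <<'E'
from h import *
st();r.capture("wrist");st()
E
```

```text
t 8.35 tcp [ 5.444e-01 -5.000e-04  8.840e-02] off leg x,y mm 48.77 0.42 z mm 88.45 yaw y -117.66 tilt [ 0.07 -0.01] F leg [-2.85, 1.65, 0.44] w 0.317
t 8.4 tcp [ 5.442e-01 -5.000e-04  8.830e-02] off leg x,y mm 48.92 0.42 z mm 88.32 yaw y -117.66 tilt [ 0.06 -0.01] F leg [-2.3, 2.65, 0.92] w 0.313
```

Request:
play_rows([
  [[0.1,0,0.05,0,0,0],[0.2,0,0.05,0,0,0],[0.3,0,0.05,0,0,0],[0.4,0,0.05,0,0,0],[0.45,0,0.05,0,0,0]],
])

```text
time_s: 9.02
tcp_pos: [0.5436, -0.0001, 0.0837]
ee_rot: [[0.001, -0.464, -0.886], [-0.0, -0.886, 0.464], [-1.0, -0.0, -0.0]]
wrist_force: [1.3, -3.9, 3.1]
gripper_width: 0.315
```

Request:
play_rows([
  [[0.05,0,0,0,0,0],[0.1,0,0,0,0,0],[0.1,0,0,0,0,0]],
])

```text
time_s: 9.4
tcp_pos: [0.5436, -0.0001, 0.0834]
ee_rot: [[0.001, -0.464, -0.886], [-0.0, -0.886, 0.464], [-1.0, -0.0, -0.001]]
wrist_force: [0.6, -3.5, 6.2]
gripper_width: 0.308
```

```bash
python3 - <<'E'
from h import *
st()
E
```

```text
t 9.4 tcp [ 5.436e-01 -1.000e-04  8.340e-02] off leg x,y mm 49.65 0.4 z mm 83.45 yaw y -117.65 tilt [ 0.05 -0.01] F leg [-2.13, 2.84, 6.18] w 0.308
```

The last 1 mm of command moved only 0.3 mm and the force went from 3.1 to 6.2 N, so it is at the hard stop. Next I'll hold briefly and check by picture.

Request:
play_rows([
  [[0.05,0,0,0,0,0],[0.05,0,0,0,0,0],[0.05,0,0,0,0,0],[0.05,0,0,0,0,0]],
])

```text
time_s: 9.9
tcp_pos: [0.5436, -0.0001, 0.0834]
ee_rot: [[0.001, -0.464, -0.886], [-0.0, -0.886, 0.464], [-1.0, -0.0, -0.001]]
wrist_force: [-1.0, -2.1, 9.6]
gripper_width: 0.317
```

```bash
python3 - <<'E'
from h import *
st()
p,d=r.capture("scene");cv2.imwrite("pics/s6.png",cv2.resize(p[140:280,200:400],None,fx=4,fy=4,interpolation=cv2.INTER_CUBIC))
p,d=r.capture("wrist");cv2.imwrite("pics/w6.png",p)
st()
E
```

```text
t 9.9 tcp [ 5.436e-01 -1.000e-04  8.340e-02] off leg x,y mm 49.6 0.38 z mm 83.42 yaw y -117.64 tilt [ 0.06 -0.01] F leg [-0.08, 2.37, 9.6] w 0.317
t 10.0 tcp [ 5.436e-01 -1.000e-04  8.340e-02] off leg x,y mm 49.61 0.4 z mm 83.42 yaw y -117.64 tilt [ 0.06 -0.01] F leg [-1.32, 3.41, 8.68] w 0.315
```

View pics/s6.png

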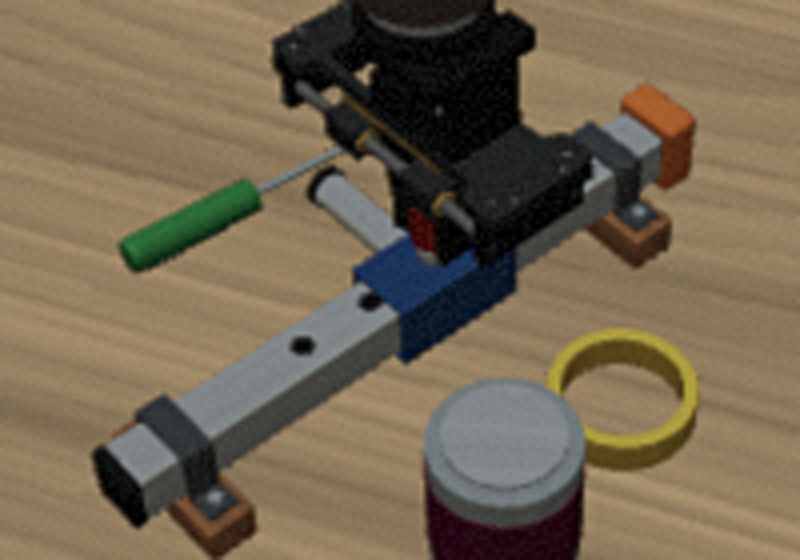

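View pics/w6.png

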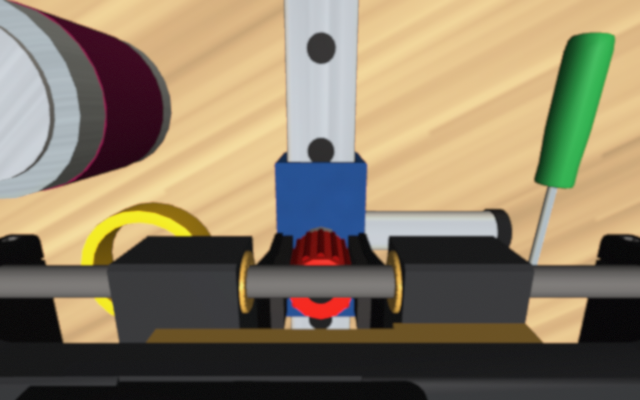

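The knob now sits right down on the boss at zoom (430,255) with no rod showing. The slide is at the next hole, the bystanders haven't moved, and the ~9 N push is steady. Handing in.

```bash
python3 - <<'E'
from h import *
print(r.finish_job());
E
```

```text
the job is handed in; nothing more can be done
None
```

I lifted the red knob, slid the blue rung slide 50 mm to the next hole towards the orange foot, and lowered the pin in. I then pushed the knob to its hard stop and handed the job in at about 10 s, with the fingers still gripping it and holding it down.

**Last checks**
- **Slide:** the tool moved about 50.1 mm along the leg from where it gripped the knob, within the pin's 2 mm of play. The scene picture and the wrist picture agree.
- **Plunger:** the tool is about 5.1 mm below the knob's rest height. The last 1.5 mm or so of commanded push hardly moved it, while the force rose from 3 to about 9 N, so it is on the stop.
- **Bystanders:** the tin, tape and screwdriver look unmoved in the pictures.

**Disagreed or not checked**
- **Backward drift:** while I was lowering the pin, the slide read about 1.5 mm short of the hole's centre, so I nudged it forward about 1.5 mm in all.
- **Sideways force:** about 2 to 3 N remained on the tool at the end.
- **Grip force:** I could not measure it directly. It is fixed at half the maximum, about 30 N per finger, so the knob sees roughly 60 N of its 70 N limit. I closed the fingers slowly to avoid a spike.

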